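# Heavy side of a roller drum down on the welding positioner

## Task

The closed roller drum in the chuck of the blue hand-turned welding positioner is out of balance, and a weight is to be tacked to its light side, at the top. Take the red handle of the handwheel, turn the drum at least half way round and feel through the handle which side is heavy, then bring the heavy side straight down (within 20 degrees). Finish while still gripping the handle and keeping the drum still there, and leave the things lying on the bench alone.

Things in the scene. Friction and masses are not known exactly. Their poses are not given: they have to be found in the camera images.
- spindle_axis (a point): Fixed point on the positioner's level spindle axis, 175 mm above the bench: centre of the circle (radius 85 mm, in this point's y-z plane) on which grip_centre goes round. Its x axis runs along the spindle from handwheel to drum, z is up. Along x: hub of the handwheel from 48 mm, its rim (200 mm across) from 58 mm, then blue housing, chuck, grey drum (144 mm across). Bolted down.
- grip_centre (a point): Middle of the red handle grip: a smooth straight bar 25 mm thick and 90 mm long, parallel to the spindle, standing out from the handwheel's rim towards the operator, 85 mm off the spindle axis. The grip revolves freely on its own pin, so a hand holding it need not turn as the wheel goes round; the point's orientation turns with the grip and means nothing.
- handwheel (a joint): Angle of wheel, chuck and drum, turning as one, endless. 0: handle up; grows as the handle goes from top towards -y of spindle_axis. Drag holds it anywhere: 0.75 N m, 9 N at the handle. The drum's weight adds up to 0.4-0.65 N m (5-8 N at the handle), as the sine of its angle from down: hard to lift, light going down. Wheel balanced; heavy side unmarked, at any angle to the handle.
- magnet_square: Bystander: red and steel magnetic welding square, a flat triangle 105 x 105 x 18 mm lying on the bench. Origin at the centre of its underside.
- chipping_hammer: Bystander: chipping hammer lying on the bench, 240 mm long with a wooden grip. Origin under its handle's middle, x towards its head.
- slug_tin: Bystander: small open steel tin of balance weights, 72 mm across, 50 mm high. Origin at the centre of its underside.

How it is judged:
By the outcome, as a careful person would: the job done as asked, in the order asked, and still so for the second after the job is handed in, while the arm keeps its last pose, push and grip.
It also fails if it takes over 72 s, if anything falls off the work surface, if the arm or the gripper's body presses on something with over 40 N, if the wrist force passes 120 N, or if a joint passes its speed limit or range.

## Robot

A 6-joint arm with a two-finger parallel gripper is mounted at the origin on the work surface. World frame = base frame: x ahead of the robot, y to its left, z up, the work surface at z = 0. Lengths are in mm, angles in rad, forces in N, time in s.
With the tool pointing down it reaches from about 350 to 775 mm from the base axis. Payload 7.3 kg.
Tool frame: the origin (TCP) lies at the very end of the fingers, on their centre line; the grasp point (between the pads) lies 19 mm behind it; z points along the fingers, y is the line along which they close (so a half turn about z gives the same grasp; the last joint's range is limited). The gripper opens to 92 mm and grips with 3 to 60 N. Pads are 19 mm wide; open, the fingers measure 130 mm over their backs; the gripper's body (75 mm by 190 mm) begins 47 mm behind the grasp point.
Start: joints at [-1.487, 0.342, 1.524, -0, 1.275, -0.146], TCP at [119.607, -511.213, 226.741] pointing down, gripper open.
Joint ranges: [-2.53, 2.53], [-0.77, 2.02], [0.04, 2.7], [-1, 4.14], [0.28, 2.66], [-3.11, 3.11]. Speed limits (rad/s): [2.57, 2.57, 3.14, 3.14, 3.14, 3.14].

## Interface

Orientations are given as [roll, pitch, yaw] about the fixed x, y, z axes, in that order (R = Rz(yaw) Ry(pitch) Rx(roll)).
In Python, from plant import bot gives the robot as it stands.
- The arm moves only by the tool jog_arm, never from a script. Its argument "targets" is a list of rows, each an object with "xyz": the shift along the tool's x, y, z as a fraction of full scale, a list of three; "spin": the turn about the tool's z as a fraction of full scale. In form: [{"xyz": [x, y, z], "spin": spin}, ...]. A call has exactly 10 rows; each row shifts and turns the commanded pose from where the row before left it, along the tool's axes as they then stand; what a row does not reach is not made up. Full scale, the value 1, is 80 mm for a shift and 0.1 rad for a turn. A row lasts 1/8 s, in which the tool goes at most 62.5 mm and 10.7 degrees, less where a joint would pass 70% of its speed; a pose out of reach is approached as far as the arm can. A call with a number of a shift or a turn outside -1 to 1 is refused whole. A call with a gripper value outside its range is refused whole. "gripper" is the opening in per cent of the stroke, from 0 (shut) to 100 (fully open), set as the call begins (left out, the last holds). The fingers move at their own pace and stop on an object; the grip force is fixed at half the most. Time passes only in rows, so rows that do not move let the fingers close, or fill a call up. It gives the time, the measured TCP pose, the force, the opening and the grip force at its end, in the units of the state.
- bot.get_obs(): the state, without advancing time (a new reading comes with each control period).
- bot.capture(name): name is "side" or "top"; returns the picture (420x560x3 uint8, blue, green, red); there is no depth.
- bot.get_calibration(name): a dict with "vfov" (degrees; the focal length in pixels is half the picture's height over the tangent of half this angle, whatever the lens; pixels are square), "cx", "cy" (the principal point, pixels), "eye" and "rotation" of the camera in the world. Camera axes: x right, y down, z forward; pixel columns grow to the right and rows downward; lengths in mm; the calibration is good to about 2 mm. A picture is of the moment at which its call begins. get_calibration takes no time and is no camera call.
- bot.close_job(): hands the job in; it is judged then, once.
The state is a dict: "time": time; "joint_positions": joint angles; "dq": joint speeds; "tau": joint torques, N m; "tool_pos": TCP position; "tcp_rot": TCP orientation; "contact_force": force on the tool from outside, world axes, zero at the start; "moment": the same for the moment, N m; "grip_width": finger opening in mm; "finger_force": force on a finger pad.
Only numpy, scipy, OpenCV 4.12 (cv2) and the standard library are available. Lean on these libraries where they do the work, as an engineer would, in place of code of your own. Each camera call takes 0.05 s, during which the arm holds its last target. There are 200 camera calls.

## Working session

There is one attempt and no reset: what is moved stays moved. The work goes in short steps, Python scripts to look and compute and a tool call to move; the robot and the scene stay as the last step left them, time stands still between calls to the robot, and variables do not carry over. Pictures are saved under pics/ and viewed, at most 10 in all, crops included, and the job is handed in when it is done.

Besides the shell and the picture viewer there is one more tool, called as name(argument=value, ...), one argument or row to a line, values as JSON. jog_arm: Moves the arm, as the interface text tells. Shift numbers are shares of 80 mm and turn numbers shares of 0.1 rad, none past 1 either way. Its arguments: {"type":"object","properties":{"targets":{"type":"array","items":{"type":"object","properties":{"xyz":{"type":"array","items":{"type":"number"}},"spin":{"type":"number"}}}},"gripper":{"type":"number"}},"required":["targets"]}

```bash
ls; mkdir -p pics; python3 - <<'E'
from plant import bot
import cv2
print(bot.get_obs())
for n in("side","top"):
    cv2.imwrite(f"pics/{n}0.png",bot.capture(n)); print(n,bot.get_calibration(n))
E
```

```text
pics
{'time': 0.0, 'joint_positions': array([-1.48697320e+00,  3.42706092e-01,  1.52501791e+00,  3.37843576e-05,
        1.27541576e+00, -1.46047828e-01]), 'dq': array([-0.0007928 ,  0.00091676,  0.00060369, -0.00066314,  0.00139032,
        0.00081631]), 'tau': array([ 6.48721107e-04, -4.31244063e+01, -2.44215757e+01,  7.18913111e-02,
        5.58936386e-02, -1.33045824e-04]), 'tool_pos': array([ 119.59471766, -510.77368641,  226.0532925 ]), 'tcp_rot': array([-3.14006672e+00, -2.57111460e-04,  2.29860900e-01]), 'contact_force': array([ 0.37985624, -0.38999073, -0.52240322]), 'moment': array([-0.01398023,  0.0151561 , -0.05518936]), 'finger_force': 0.0, 'grip_width': 91.96882589585849}
side {'vfov': 42.91316610001659, 'cx': 280.2479822184914, 'cy': 211.35984631473812, 'eye': array([ -52.03651247, -871.17744853, 1485.29560355]), 'rotation': array([-2.45910564, -0.00498815, -0.61118256])}
top {'vfov': 52.85999992502978, 'cx': 277.0348270197893, 'cy': 209.9429939524034, 'eye': array([ 409.75664436,    5.52388655, 1294.7593214 ]), 'rotation': array([-3.02620754e+00,  2.15338798e-03, -1.57218754e+00])}
```

View pics/side0.png

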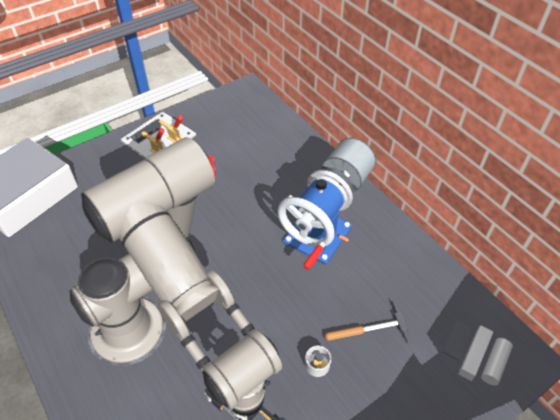

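View pics/top0.png

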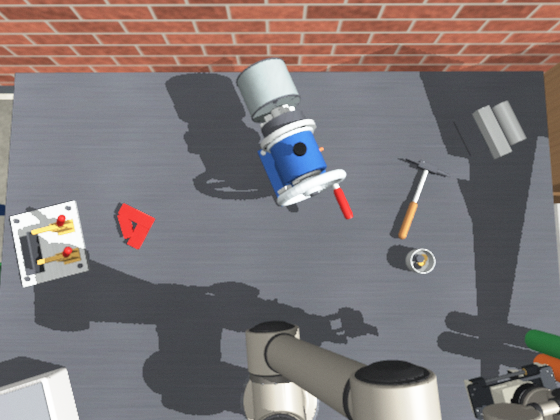

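The side view shows the red handle at about (315,257) and the white wheel at (306,221). The top view shows the handle running from (335,185) to (351,217) and the wheel at (311,188). The spindle points ahead and slightly left. The handle is on the -y side, roughly level with the axis.

```bash
cat > h.py <<'E'
from plant import bot
import cv2, numpy as np
from scipy.spatial.transform import Rotation as R
C={n:bot.get_calibration(n) for n in("side","top")}
def ray(n,p):
    c=C[n]; f=210/np.tan(np.radians(c["vfov"]/2))
    d=R.from_euler("xyz",c["rotation"]).apply([(p[0]-c["cx"])/f,(p[1]-c["cy"])/f,1])
    return np.array(c["eye"]),d/np.linalg.norm(d)
def plane(n,p,z):
    e,d=ray(n,p); return e+d*(z-e[2])/d[2]
def tri(ps,pt):
    (a,u),(b,v)=ray("side",ps),ray("top",pt)
    s,t=np.linalg.lstsq(np.c_[u,-v],b-a,rcond=None)[0]
    return (a+s*u+b+t*v)/2,np.linalg.norm(a+s*u-b-t*v)
def mask(im,box,kind):
    h=cv2.cvtColor(im,cv2.COLOR_BGR2HSV)
    m=cv2.inRange(h,(0,150,70),(6,255,255))|cv2.inRange(h,(174,150,70),(180,255,255)) if kind=="red" else cv2.inRange(h,(0,0,165),(180,50,255))
    k=np.zeros_like(m); x0,y0,x1,y1=box; k[y0:y1,x0:x1]=m[y0:y1,x0:x1]
    n,l,s,c=cv2.connectedComponentsWithStats(k); i=1+np.argmax(s[1:,4]); 
    return (l==i).astype(np.uint8)
def ends(m):
    c=max(cv2.findContours(m,0,1)[0],key=cv2.contourArea); r=cv2.minAreaRect(c)
    b=cv2.boxPoints(r); 
    if np.linalg.norm(b[0]-b[1])>np.linalg.norm(b[1]-b[2]): b=np.roll(b,-1,0)
    e=np.array([(b[0]+b[1])/2,(b[2]+b[3])/2]); return e[np.argsort(e[:,1])],r
E
python3 - <<'E'
from h import *
s=cv2.imread("pics/side0.png");t=cv2.imread("pics/top0.png")
ms,mt=mask(s,(290,235,335,275),"red"),mask(t,(320,175,365,225),"red")
es,rs=ends(ms);et,rt=ends(mt);print(es,rs,et,rt)
for a,b in zip(es,et): print(tri(a,b))
print("mid",tri(es.mean(0),et.mean(0)))
ws,wt=mask(s,(270,190,340,250),"w"),mask(t,(270,165,352,210),"w")
for n,m in(("side",ws),("top",wt)):
    c=max(cv2.findContours(m,0,1)[0],key=cv2.contourArea); e=cv2.fitEllipse(cv2.convexHull(c)); print(n,e,m.sum(),cv2.boundingRect(c), plane(n,e[0],175))
big=lambda i,m,b:cv2.resize(np.hstack([i[b[1]:b[3],b[0]:b[2]],cv2.merge([m*255]*3)[b[1]:b[3],b[0]:b[2]]]),None,fx=3,fy=3)
cv2.imwrite("pics/crop.png",np.vstack([big(s,ws|ms,(250,180,380,275)),big(t,wt|mt,(250,140,380,235))]))
E
```

```text
[[320.473   246.33781]
 [305.33786 267.52698]] ((312.9054260253906, 256.9324035644531), (7.439848899841309, 26.039470672607422), 35.53767776489258) [[336.41437 188.81165]
 [349.3938  217.36642]] ((342.9040832519531, 203.0890350341797), (31.366262435913086, 8.524340629577637), 65.55604553222656)
(array([ 605.47620906, -158.69472408,  131.01097335]), np.float64(3.9178614120289517))
(array([ 524.00195778, -192.99060585,  126.77750484]), np.float64(0.10989515168336339))
mid (array([ 564.55466319, -175.87965675,  128.41627107]), np.float64(1.5636673779601238))
side ((305.7421569824219, 221.67684936523438), (38.77727127075195, 63.8076171875), 128.12045288085938) 1453 (279, 195, 55, 52) [605.87516373 -81.88293933 175.        ]
top ((310.6809387207031, 186.5803985595703), (24.780961990356445, 76.72852325439453), 69.997314453125) 1077 (278, 169, 69, 37) [602.53787852 -82.6695544  175.        ]
```

View pics/crop.png

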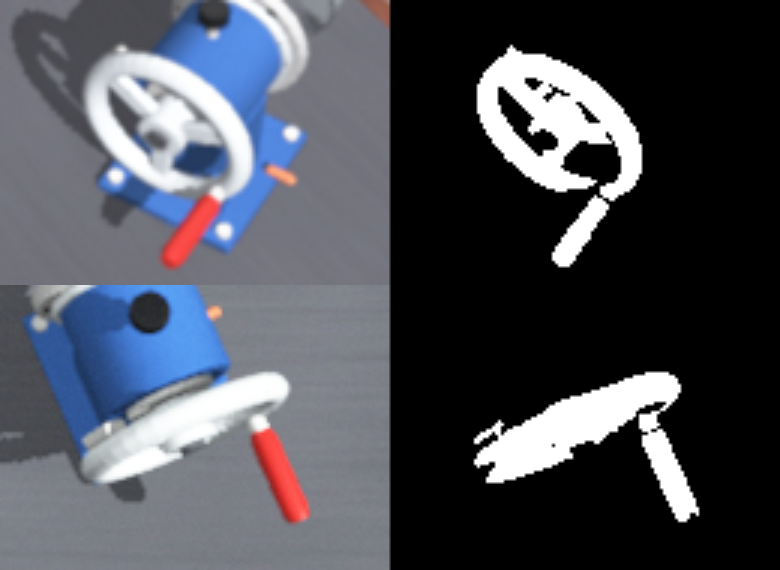

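The crop confirms the masks. The handle midpoint is about (564,-176,128), spindle yaw is about 0.398, and the wheel angle is about 123°. I'll turn the tool to that yaw and move above the handle.

jog_arm(
  targets=[
    {"xyz": [0, 0, 0], "spin": -0.84},
    {"xyz": [0, 0, 0], "spin": -0.84},
    {"xyz": [0.37, -0.095, 0], "spin": 0},
    {"xyz": [0.37, -0.095, 0], "spin": 0},
    {"xyz": [0.37, -0.095, 0], "spin": 0},
    {"xyz": [0.37, -0.095, 0], "spin": 0},
    {"xyz": [0.37, -0.095, 0], "spin": 0},
    {"xyz": [0.37, -0.095, 0], "spin": 0},
    {"xyz": [0.37, -0.095, 0], "spin": 0},
    {"xyz": [0.37, -0.095, 0], "spin": 0},
  ],
  gripper=100,
)

```text
time: 1.35
tool_pos: [315.0, -362.6, 226.4]
tcp_rot: [-3.141, 0.0, 0.398]
contact_force: [0.5, -0.3, 0.6]
grip_width: 91.5
finger_force: 0.0
```

jog_arm(
  targets=[
    {"xyz": [0.37, -0.095, 0], "spin": 0},
    {"xyz": [0.37, -0.095, 0], "spin": 0},
    {"xyz": [0.37, -0.095, 0], "spin": 0},
    {"xyz": [0.37, -0.095, 0], "spin": 0},
    {"xyz": [0.37, -0.095, 0], "spin": 0},
    {"xyz": [0.37, -0.095, 0], "spin": 0},
    {"xyz": [0.37, -0.095, 0], "spin": 0},
    {"xyz": [0.37, -0.095, 0], "spin": 0},
    {"xyz": [0.37, -0.095, 0], "spin": 0},
    {"xyz": [0, 0, 0], "spin": 0},
  ],
)

```text
time: 2.6
tool_pos: [534.3, -195.8, 226.0]
tcp_rot: [-3.141, 0.0, 0.4]
contact_force: [-0.6, -0.3, 0.1]
grip_width: 91.6
finger_force: 0.0
```

jog_arm(
  targets=[
    {"xyz": [0.38, -0.08, 0], "spin": 0},
    {"xyz": [0, 0, 0.183], "spin": 0},
    {"xyz": [0, 0, 0.183], "spin": 0},
    {"xyz": [0, 0, 0.183], "spin": 0},
    {"xyz": [0, 0, 0.183], "spin": 0},
    {"xyz": [0, 0, 0.183], "spin": 0},
    {"xyz": [0, 0, 0.183], "spin": 0},
    {"xyz": [0, 0, 0.183], "spin": 0},
    {"xyz": [0, 0, 0.183], "spin": 0},
    {"xyz": [0, 0, 0], "spin": 0},
  ],
)

```text
time: 3.85
tool_pos: [558.3, -179.2, 108.1]
tcp_rot: [-3.14, 0.002, 0.398]
contact_force: [-0.1, 1.6, -0.1]
grip_width: 92.1
finger_force: 0.0
```

```bash
python3 - <<'E'
from h import *
o=bot.get_obs();print(o["tool_pos"],o["contact_force"])
s,t=bot.capture("side"),bot.capture("top")
f=lambda i,b:cv2.resize(i[b[1]:b[3],b[0]:b[2]],(400,400))
cv2.imwrite("pics/c2.png",np.hstack([f(s,(230,170,370,310)),f(t,(260,120,400,260))]))
E
```

```text
[ 558.2932099  -179.16054727  108.11015997] [-0.10999883  1.5683173  -0.05792286]
```

View pics/c2.png

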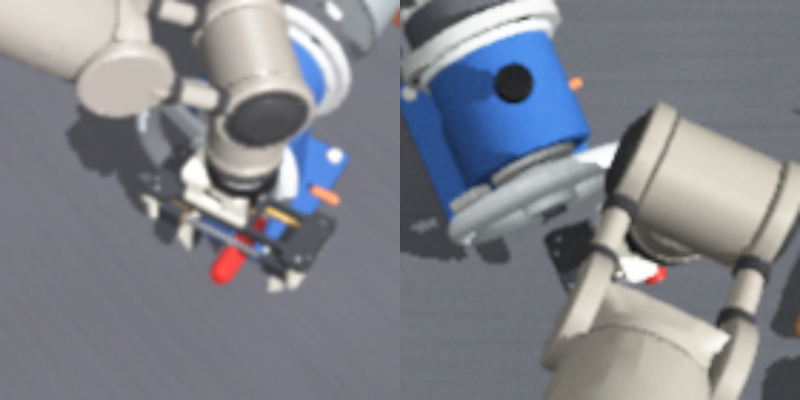

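The handle sits between the open fingers. I'll back off 8 mm for wheel clearance and close.

jog_arm(
  targets=[
    {"xyz": [-0.1, 0, 0], "spin": 0},
    {"xyz": [0, 0, 0], "spin": 0},
    {"xyz": [0, 0, 0], "spin": 0},
    {"xyz": [0, 0, 0], "spin": 0},
    {"xyz": [0, 0, 0], "spin": 0},
    {"xyz": [0, 0, 0], "spin": 0},
    {"xyz": [0, 0, 0], "spin": 0},
    {"xyz": [0, 0, 0], "spin": 0},
    {"xyz": [0, 0, 0], "spin": 0},
    {"xyz": [0, 0, 0], "spin": 0},
  ],
  gripper=0,
)

```text
time: 5.2
tool_pos: [551.8, -182.9, 109.6]
tcp_rot: [3.141, -0.0, 0.398]
contact_force: [1.0, -3.0, -1.9]
grip_width: 24.0
finger_force: 30.0
```

```bash
cat >> h.py <<'E'
import json,os
def rec(y0=None):
    o=bot.get_obs(); y=.398; n=np.array([-np.sin(y),np.cos(y),0]);u=np.array([np.cos(y),np.sin(y),0])
    f=np.array(o["contact_force"]);p=np.array(o["tool_pos"])
    r=[o["time"],p@n,p[2]+19,p@u,f@n,f[2],f@u,o["grip_width"],*o["moment"]]
    L=json.load(open("log.json")) if os.path.exists("log.json") else []
    L.append([float(v) for v in r]);json.dump(L,open("log.json","w"));print(np.round(r,2));return L
E
python3 -c "
from h import *
rec(); print(np.array([543,-108,0])@[-np.sin(.398),np.cos(.398),0])"
```

```text
[ 5.2000e+00 -3.8247e+02  1.2858e+02  4.3778e+02 -3.1900e+00 -1.9300e+00
 -2.6000e-01  2.3960e+01 -4.0000e-01 -2.2000e-01  9.0000e-02]
-310.011968101845
```

```bash
cat >> h.py <<'E'
def path(t0,step,N,off=(0,0)):
    t=np.radians(t0+step*np.arange(N+1)); Y=85*np.sin(t);Z=-85*np.cos(t)
    c=np.round(np.c_[Y-Y[0],Z-Z[0]]/80,3); d=np.diff(c,axis=0)
    for i in range(0,N,10): print(t0+step*i,"[%s]"%", ".join('{"xyz": [0, %g, %g]}'%(a,b) for a,b in np.round(d[i:i+10],3)))
E
python3 -c "
from h import *
path(123,-3,120)"
```

```text
123 [{"xyz": [0, 0.029, -0.047]}, {"xyz": [0, 0.027, -0.049]}, {"xyz": [0, 0.024, -0.051]}, {"xyz": [0, 0.021, -0.051]}, {"xyz": [0, 0.018, -0.052]}, {"xyz": [0, 0.016, -0.054]}, {"xyz": [0, 0.013, -0.054]}, {"xyz": [0, 0.01, -0.054]}, {"xyz": [0, 0.008, -0.056]}, {"xyz": [0, 0.004, -0.055]}]
93 [{"xyz": [0, 0.001, -0.056]}, {"xyz": [0, -0.001, -0.055]}, {"xyz": [0, -0.004, -0.056]}, {"xyz": [0, -0.008, -0.055]}, {"xyz": [0, -0.01, -0.055]}, {"xyz": [0, -0.013, -0.054]}, {"xyz": [0, -0.016, -0.053]}, {"xyz": [0, -0.018, -0.052]}, {"xyz": [0, -0.021, -0.052]}, {"xyz": [0, -0.024, -0.05]}]
63 [{"xyz": [0, -0.027, -0.049]}, {"xyz": [0, -0.029, -0.047]}, {"xyz": [0, -0.032, -0.046]}, {"xyz": [0, -0.033, -0.044]}, {"xyz": [0, -0.036, -0.043]}, {"xyz": [0, -0.039, -0.04]}, {"xyz": [0, -0.04, -0.038]}, {"xyz": [0, -0.042, -0.036]}, {"xyz": [0, -0.045, -0.034]}, {"xyz": [0, -0.045, -0.032]}]
33 [{"xyz": [0, -0.048, -0.029]}, {"xyz": [0, -0.049, -0.026]}, {"xyz": [0, -0.05, -0.024]}, {"xyz": [0, -0.051, -0.022]}, {"xyz": [0, -0.053, -0.018]}, {"xyz": [0, -0.053, -0.016]}, {"xyz": [0, -0.054, 
[... 1720 characters left out ...]
, {"xyz": [0, 0.054, 0.013]}, {"xyz": [0, 0.055, 0.01]}, {"xyz": [0, 0.055, 0.007]}, {"xyz": [0, 0.055, 0.004]}]
-177 [{"xyz": [0, 0.056, 0.002]}, {"xyz": [0, 0.056, -0.002]}, {"xyz": [0, 0.055, -0.004]}, {"xyz": [0, 0.055, -0.007]}, {"xyz": [0, 0.055, -0.01]}, {"xyz": [0, 0.054, -0.013]}, {"xyz": [0, 0.053, -0.016]}, {"xyz": [0, 0.053, -0.019]}, {"xyz": [0, 0.051, -0.021]}, {"xyz": [0, 0.05, -0.024]}]
-207 [{"xyz": [0, 0.049, -0.027]}, {"xyz": [0, 0.048, -0.029]}, {"xyz": [0, 0.045, -0.031]}, {"xyz": [0, 0.045, -0.034]}, {"xyz": [0, 0.042, -0.036]}, {"xyz": [0, 0.04, -0.038]}, {"xyz": [0, 0.039, -0.041]}, {"xyz": [0, 0.036, -0.042]}, {"xyz": [0, 0.033, -0.044]}, {"xyz": [0, 0.032, -0.046]}]
```

jog_arm(
  targets=[
    {"xyz": [0, 0.029, -0.047], "spin": 0},
    {"xyz": [0, 0.027, -0.049], "spin": 0},
    {"xyz": [0, 0.024, -0.051], "spin": 0},
    {"xyz": [0, 0.021, -0.051], "spin": 0},
    {"xyz": [0, 0.018, -0.052], "spin": 0},
    {"xyz": [0, 0.016, -0.054], "spin": 0},
    {"xyz": [0, 0.013, -0.054], "spin": 0},
    {"xyz": [0, 0.01, -0.054], "spin": 0},
    {"xyz": [0, 0.008, -0.056], "spin": 0},
    {"xyz": [0, 0.004, -0.055], "spin": 0},
  ],
)

```text
time: 6.45
tool_pos: [557.2, -195.7, 152.4]
tcp_rot: [3.14, -0.001, 0.398]
contact_force: [3.8, -3.4, -5.5]
grip_width: 24.3
finger_force: 30.0
```

```bash
python3 -c "
from h import *
rec()"
```

```text
[ 6.4500e+00 -3.9640e+02  1.7136e+02  4.3783e+02 -4.6300e+00 -5.5500e+00
  2.1300e+00  2.4290e+01 -5.8000e-01 -5.9000e-01  4.0000e-02]
```

jog_arm(
  targets=[
    {"xyz": [0, 0.001, -0.056], "spin": 0},
    {"xyz": [0, -0.001, -0.055], "spin": 0},
    {"xyz": [0, -0.004, -0.056], "spin": 0},
    {"xyz": [0, -0.008, -0.055], "spin": 0},
    {"xyz": [0, -0.01, -0.055], "spin": 0},
    {"xyz": [0, -0.013, -0.054], "spin": 0},
    {"xyz": [0, -0.016, -0.053], "spin": 0},
    {"xyz": [0, -0.018, -0.052], "spin": 0},
    {"xyz": [0, -0.021, -0.052], "spin": 0},
    {"xyz": [0, -0.024, -0.05], "spin": 0},
  ],
)

```text
time: 7.7
tool_pos: [553.6, -187.1, 195.5]
tcp_rot: [3.14, -0.001, 0.398]
contact_force: [2.8, -4.8, -2.1]
grip_width: 24.3
finger_force: 30.0
```

```bash
python3 -c "
from h import *
rec()"
```

```text
[ 7.7000e+00 -3.8706e+02  2.1448e+02  4.3780e+02 -5.4700e+00 -2.0800e+00
  7.2000e-01  2.4330e+01 -6.6000e-01 -5.0000e-01 -5.0000e-02]
```

jog_arm(
  targets=[
    {"xyz": [0, -0.027, -0.049], "spin": 0},
    {"xyz": [0, -0.029, -0.047], "spin": 0},
    {"xyz": [0, -0.032, -0.046], "spin": 0},
    {"xyz": [0, -0.033, -0.044], "spin": 0},
    {"xyz": [0, -0.036, -0.043], "spin": 0},
    {"xyz": [0, -0.039, -0.04], "spin": 0},
    {"xyz": [0, -0.04, -0.038], "spin": 0},
    {"xyz": [0, -0.042, -0.036], "spin": 0},
    {"xyz": [0, -0.045, -0.034], "spin": 0},
    {"xyz": [0, -0.045, -0.032], "spin": 0},
  ],
)

```text
time: 8.95
tool_pos: [542.0, -159.8, 228.0]
tcp_rot: [3.14, -0.0, 0.398]
contact_force: [3.1, -4.6, -1.7]
grip_width: 24.5
finger_force: 30.0
```

```bash
python3 -c "
from h import *
rec()"
```

```text
[ 8.9500e+00 -3.5733e+02  2.4705e+02  4.3767e+02 -5.4500e+00 -1.6600e+00
  1.0800e+00  2.4490e+01 -6.6000e-01 -3.6000e-01 -1.0000e-02]
```

jog_arm(
  targets=[
    {"xyz": [0, -0.048, -0.029], "spin": 0},
    {"xyz": [0, -0.049, -0.026], "spin": 0},
    {"xyz": [0, -0.05, -0.024], "spin": 0},
    {"xyz": [0, -0.051, -0.022], "spin": 0},
    {"xyz": [0, -0.053, -0.018], "spin": 0},
    {"xyz": [0, -0.053, -0.016], "spin": 0},
    {"xyz": [0, -0.054, -0.013], "spin": 0},
    {"xyz": [0, -0.055, -0.01], "spin": 0},
    {"xyz": [0, -0.055, -0.007], "spin": 0},
    {"xyz": [0, -0.055, -0.005], "spin": 0},
  ],
)

```text
time: 10.2
tool_pos: [525.6, -121.4, 241.4]
tcp_rot: [3.14, 0.0, 0.398]
contact_force: [2.3, -5.4, -2.0]
grip_width: 23.6
finger_force: 30.0
```

```bash
python3 -c "
from h import *
rec()"
```

```text
[ 1.0200e+01 -3.1564e+02  2.6038e+02  4.3751e+02 -5.8300e+00 -1.9900e+00
  2.0000e-02  2.3600e+01 -8.9000e-01 -4.6000e-01  7.0000e-02]
```

jog_arm(
  targets=[
    {"xyz": [0, -0.056, -0.001], "spin": 0},
    {"xyz": [0, -0.056, 0.001], "spin": 0},
    {"xyz": [0, -0.055, 0.005], "spin": 0},
    {"xyz": [0, -0.055, 0.007], "spin": 0},
    {"xyz": [0, -0.055, 0.01], "spin": 0},
    {"xyz": [0, -0.054, 0.013], "spin": 0},
    {"xyz": [0, -0.053, 0.016], "spin": 0},
    {"xyz": [0, -0.053, 0.018], "spin": 0},
    {"xyz": [0, -0.051, 0.022], "spin": 0},
    {"xyz": [0, -0.05, 0.024], "spin": 0},
  ],
)

```text
time: 11.45
tool_pos: [509.2, -82.7, 232.5]
tcp_rot: [3.138, -0.0, 0.397]
contact_force: [1.3, -8.7, 1.3]
grip_width: 24.2
finger_force: 30.0
```

```bash
python3 -c "
from h import *
rec()"
```

```text
[ 1.1450e+01 -2.7358e+02  2.5153e+02  4.3736e+02 -8.4700e+00  1.3300e+00
 -2.1900e+00  2.4150e+01 -1.4500e+00 -3.9000e-01 -4.0000e-02]
```

jog_arm(
  targets=[
    {"xyz": [0, -0.049, 0.026], "spin": 0},
    {"xyz": [0, -0.048, 0.029], "spin": 0},
    {"xyz": [0, -0.046, 0.032], "spin": 0},
    {"xyz": [0, -0.044, 0.034], "spin": 0},
    {"xyz": [0, -0.042, 0.036], "spin": 0},
    {"xyz": [0, -0.04, 0.038], "spin": 0},
    {"xyz": [0, -0.039, 0.04], "spin": 0},
    {"xyz": [0, -0.036, 0.043], "spin": 0},
    {"xyz": [0, -0.034, 0.044], "spin": 0},
    {"xyz": [0, -0.031, 0.046], "spin": 0},
  ],
)

```text
time: 12.7
tool_pos: [496.6, -52.8, 203.9]
tcp_rot: [3.137, -0.0, 0.398]
contact_force: [-0.8, -9.3, 8.6]
grip_width: 23.9
finger_force: 30.0
```

```bash
python3 -c "
from h import *
rec()"
```

```text
[ 1.2700e+01 -2.4112e+02  2.2294e+02  4.3729e+02 -8.2400e+00  8.6100e+00
 -4.3500e+00  2.3880e+01 -1.5800e+00  1.3000e-01  1.0000e-02]
```

jog_arm(
  targets=[
    {"xyz": [0, -0.029, 0.047], "spin": 0},
    {"xyz": [0, -0.027, 0.049], "spin": 0},
    {"xyz": [0, -0.024, 0.05], "spin": 0},
    {"xyz": [0, -0.021, 0.052], "spin": 0},
    {"xyz": [0, -0.019, 0.052], "spin": 0},
    {"xyz": [0, -0.015, 0.053], "spin": 0},
    {"xyz": [0, -0.013, 0.054], "spin": 0},
    {"xyz": [0, -0.011, 0.055], "spin": 0},
    {"xyz": [0, -0.007, 0.055], "spin": 0},
    {"xyz": [0, -0.004, 0.056], "spin": 0},
  ],
)

```text
time: 13.95
tool_pos: [491.0, -39.6, 162.4]
tcp_rot: [3.139, -0.0, 0.398]
contact_force: [-3.3, -6.9, 12.9]
grip_width: 24.0
finger_force: 30.0
```

```bash
python3 -c "
from h import *
rec()"
```

```text
[ 1.3950e+01 -2.2677e+02  1.8141e+02  4.3724e+02 -5.0500e+00  1.2910e+01
 -5.7300e+00  2.4000e+01 -1.1000e+00  6.7000e-01 -9.0000e-02]
```

jog_arm(
  targets=[
    {"xyz": [0, -0.002, 0.055], "spin": 0},
    {"xyz": [0, 0.002, 0.056], "spin": 0},
    {"xyz": [0, 0.004, 0.055], "spin": 0},
    {"xyz": [0, 0.007, 0.056], "spin": 0},
    {"xyz": [0, 0.011, 0.054], "spin": 0},
    {"xyz": [0, 0.013, 0.054], "spin": 0},
    {"xyz": [0, 0.015, 0.054], "spin": 0},
    {"xyz": [0, 0.019, 0.052], "spin": 0},
    {"xyz": [0, 0.021, 0.051], "spin": 0},
    {"xyz": [0, 0.024, 0.051], "spin": 0},
  ],
)

```text
time: 15.2
tool_pos: [494.1, -47.1, 119.4]
tcp_rot: [3.141, 0.0, 0.398]
contact_force: [-5.2, -2.7, 16.9]
grip_width: 24.2
finger_force: 30.0
```

```bash
cat > fit.py <<'E'
from h import *
from scipy.optimize import least_squares
L=np.array(rec())[1:]
def fit(L,sg):
    c=least_squares(lambda q:np.hypot(L[:,1]-q[0],L[:,2]-q[1])-85,[-311,175]).x
    th=np.arctan2(-(L[:,1]-c[0]),L[:,2]-c[1])
    # unit tangent for increasing theta: (n,z)=(-cos,-sin); applied torque force = -contact
    ft=-(L[:,4]*-np.cos(th)+L[:,5]*-np.sin(th)); fr=L[:,4]*-np.sin(th)+L[:,5]*np.cos(th)
    A=np.c_[sg,np.sin(th),np.cos(th)]
    s,res,*_=np.linalg.lstsq(A,ft,rcond=None)
    print("centre",c,"\n",np.round(np.c_[np.degrees(th),ft,A@s,fr],1))
    # gravity load on handle = P sin(th-th0): P*(sin th cos th0 - cos th sin th0)
    print("drag",s[0],"amp",np.hypot(s[1],s[2]),"theta heavy-down",np.degrees(np.arctan2(-s[2],s[1])))
sg=np.sign(-np.ones(len(L)))
fit(L,sg)
s,t=bot.capture("side"),bot.capture("top")
f=lambda i,b:cv2.resize(i[b[1]:b[3],b[0]:b[2]],(400,400))
cv2.imwrite("pics/c3.png",np.hstack([f(s,(210,130,370,290)),f(t,(230,90,390,250))]))
E
python3 fit.py
```

```text
[ 1.5200e+01 -2.3492e+02  1.3838e+02  4.3727e+02 -4.5000e-01  1.6850e+01
 -5.7800e+00  2.4200e+01 -4.2000e-01  9.3000e-01  2.0000e-02]
centre [-311.52502322  175.44094062] 
 [[  92.8   -5.3   -5.6    4.9]
 [  62.7   -4.4   -4.4    3.9]
 [  32.6   -5.5   -4.7    1.5]
 [   2.8   -5.9   -6.3   -1.7]
 [ -26.5   -8.2   -8.6   -2.6]
 [ -56.   -11.8  -11.3   -2. ]
 [ -86.   -13.2  -13.5   -4.1]
 [-115.8  -15.   -14.7   -7.7]]
drag 9.604006520173492 amp 5.229569428253247 theta heavy-down -37.049314144597425
```

View pics/c3.png

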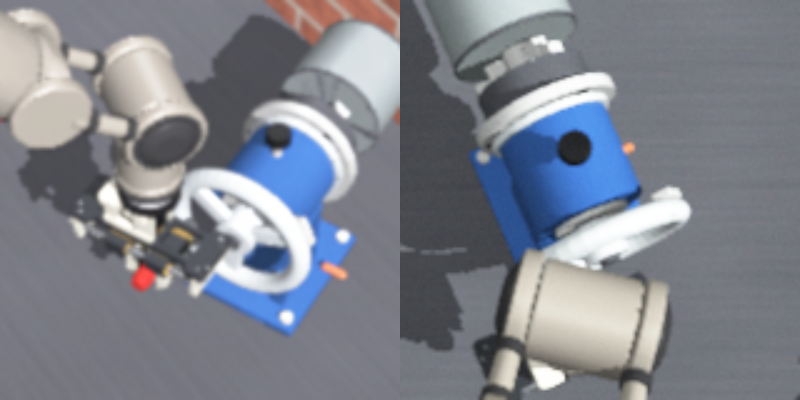

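The fit is clean: drag is 9.6 N, amplitude is 5.2 N, and the heavy side is down at a handle angle of about -37°. The hand is clear of the wheel. I'll return in the opposite direction to check this.

```bash
python3 -c "
from h import *
path(-117,2.7,30)"
```

```text
-117.0 [{"xyz": [0, -0.022, -0.045]}, {"xyz": [0, -0.019, -0.046]}, {"xyz": [0, -0.018, -0.047]}, {"xyz": [0, -0.015, -0.048]}, {"xyz": [0, -0.012, -0.048]}, {"xyz": [0, -0.011, -0.049]}, {"xyz": [0, -0.008, -0.05]}, {"xyz": [0, -0.006, -0.049]}, {"xyz": [0, -0.004, -0.05]}, {"xyz": [0, -0.001, -0.05]}]
-90.0 [{"xyz": [0, 0.001, -0.05]}, {"xyz": [0, 0.004, -0.05]}, {"xyz": [0, 0.006, -0.05]}, {"xyz": [0, 0.008, -0.049]}, {"xyz": [0, 0.011, -0.049]}, {"xyz": [0, 0.012, -0.049]}, {"xyz": [0, 0.015, -0.048]}, {"xyz": [0, 0.018, -0.046]}, {"xyz": [0, 0.019, -0.047]}, {"xyz": [0, 0.022, -0.045]}]
-63.0 [{"xyz": [0, 0.024, -0.044]}, {"xyz": [0, 0.026, -0.043]}, {"xyz": [0, 0.027, -0.041]}, {"xyz": [0, 0.03, -0.041]}, {"xyz": [0, 0.032, -0.038]}, {"xyz": [0, 0.033, -0.038]}, {"xyz": [0, 0.035, -0.035]}, {"xyz": [0, 0.037, -0.034]}, {"xyz": [0, 0.038, -0.033]}, {"xyz": [0, 0.04, -0.03]}]
```

jog_arm(
  targets=[
    {"xyz": [0, -0.022, -0.045], "spin": 0},
    {"xyz": [0, -0.019, -0.046], "spin": 0},
    {"xyz": [0, -0.018, -0.047], "spin": 0},
    {"xyz": [0, -0.015, -0.048], "spin": 0},
    {"xyz": [0, -0.012, -0.048], "spin": 0},
    {"xyz": [0, -0.011, -0.049], "spin": 0},
    {"xyz": [0, -0.008, -0.05], "spin": 0},
    {"xyz": [0, -0.006, -0.049], "spin": 0},
    {"xyz": [0, -0.004, -0.05], "spin": 0},
    {"xyz": [0, -0.001, -0.05], "spin": 0},
  ],
)

```text
time: 16.55
tool_pos: [490.7, -39.3, 156.1]
tcp_rot: [3.14, 0.001, 0.398]
contact_force: [2.5, -8.7, -4.8]
grip_width: 24.2
finger_force: 30.0
```

```bash
python3 -c "
from h import *
rec()"
```

```text
[ 1.6550e+01 -2.2643e+02  1.7506e+02  4.3715e+02 -9.0300e+00 -4.8200e+00
 -1.0600e+00  2.4230e+01 -1.1900e+00 -3.8000e-01  1.0000e-02]
```

jog_arm(
  targets=[
    {"xyz": [0, 0.001, -0.05], "spin": 0},
    {"xyz": [0, 0.004, -0.05], "spin": 0},
    {"xyz": [0, 0.006, -0.05], "spin": 0},
    {"xyz": [0, 0.008, -0.049], "spin": 0},
    {"xyz": [0, 0.011, -0.049], "spin": 0},
    {"xyz": [0, 0.012, -0.049], "spin": 0},
    {"xyz": [0, 0.015, -0.048], "spin": 0},
    {"xyz": [0, 0.018, -0.046], "spin": 0},
    {"xyz": [0, 0.019, -0.047], "spin": 0},
    {"xyz": [0, 0.022, -0.045], "spin": 0},
  ],
)

```text
time: 17.8
tool_pos: [494.0, -47.2, 193.8]
tcp_rot: [-3.141, 0.002, 0.398]
contact_force: [4.0, -4.4, -10.0]
grip_width: 23.9
finger_force: 30.0
```

```bash
python3 -c "
from h import *
rec()"
```

```text
[ 1.7800e+01 -2.3500e+02  2.1279e+02  4.3712e+02 -5.6100e+00 -9.9900e+00
  1.9400e+00  2.3890e+01 -7.3000e-01 -7.0000e-01  4.0000e-02]
```

jog_arm(
  targets=[
    {"xyz": [0, 0.024, -0.044], "spin": 0},
    {"xyz": [0, 0.026, -0.043], "spin": 0},
    {"xyz": [0, 0.027, -0.041], "spin": 0},
    {"xyz": [0, 0.03, -0.041], "spin": 0},
    {"xyz": [0, 0.032, -0.038], "spin": 0},
    {"xyz": [0, 0.033, -0.038], "spin": 0},
    {"xyz": [0, 0.035, -0.035], "spin": 0},
    {"xyz": [0, 0.037, -0.034], "spin": 0},
    {"xyz": [0, 0.038, -0.033], "spin": 0},
    {"xyz": [0, 0.04, -0.03], "spin": 0},
  ],
)

```text
time: 19.05
tool_pos: [504.0, -70.6, 224.6]
tcp_rot: [-3.14, 0.001, 0.398]
contact_force: [-1.6, 0.7, -11.6]
grip_width: 24.3
finger_force: 30.0
```

```bash
sed -i '/^sg=/,$d' fit.py; cat >> fit.py <<'E'
sg=np.where(np.arange(len(L))<8,-1.,1.)
fit(L,sg)
E
python3 fit.py
```

```text
[ 1.9050e+01 -2.6041e+02  2.4356e+02  4.3727e+02  1.3000e+00 -1.1610e+01
 -1.2300e+00  2.4270e+01  1.8000e-01  3.8000e-01  2.0000e-02]
centre [-311.48027681  175.48456859] 
 [[  92.8   -5.3   -5.     4.9]
 [  62.7   -4.4   -4.2    3.9]
 [  32.6   -5.5   -4.7    1.5]
 [   2.8   -5.9   -6.5   -1.7]
 [ -26.5   -8.2   -8.9   -2.6]
 [ -56.   -11.8  -11.4   -2. ]
 [ -86.   -13.2  -13.4   -4.1]
 [-115.9  -15.   -14.3   -7.8]
 [ -90.3    4.9    4.9   -9. ]
 [ -64.     6.5    6.5   -9.4]
 [ -36.9    8.     8.7   -8.5]]
drag 9.266814855828937 amp 5.073193389896811 theta heavy-down -30.895686412266482
```

Both directions agree: heavy-down is between -31° and -37°, and the wheel is at -37°. I'll nudge it a few degrees on, hold still and check.

jog_arm(
  targets=[
    {"xyz": [0, 0.02, -0.015], "spin": 0},
    {"xyz": [0, 0.025, -0.015], "spin": 0},
    {"xyz": [0, 0, 0], "spin": 0},
    {"xyz": [0, 0, 0], "spin": 0},
    {"xyz": [0, 0, 0], "spin": 0},
    {"xyz": [0, 0, 0], "spin": 0},
    {"xyz": [0, 0, 0], "spin": 0},
    {"xyz": [0, 0, 0], "spin": 0},
    {"xyz": [0, 0, 0], "spin": 0},
    {"xyz": [0, 0, 0], "spin": 0},
  ],
)

```text
time: 20.3
tool_pos: [505.6, -74.1, 227.2]
tcp_rot: [-3.141, 0.001, 0.398]
contact_force: [-4.6, 0.8, -9.7]
grip_width: 24.2
finger_force: 30.0
```

```bash
python3 - <<'E'
from h import *
r=rec()[-1]; print("theta",np.degrees(np.arctan2(-(r[1]+311.5),r[2]-175.5)), np.abs(bot.get_obs()["dq"]).max(), bot.get_obs()["finger_force"])
s,t=bot.capture("side"),bot.capture("top")
f=lambda i,b:cv2.resize(i[b[1]:b[3],b[0]:b[2]],(400,400))
cv2.imwrite("pics/c4.png",np.hstack([f(s,(210,130,370,290)),f(t,(140,60,440,360))]))
E
```

```text
[ 2.0300e+01 -2.6428e+02  2.4619e+02  4.3731e+02  2.5600e+00 -9.7100e+00
 -3.9400e+00  2.4190e+01  1.6000e-01  8.1000e-01  3.0000e-02]
theta -33.74019981449962 0.001450340941070434 30.000031292438507
```

View pics/c4.png

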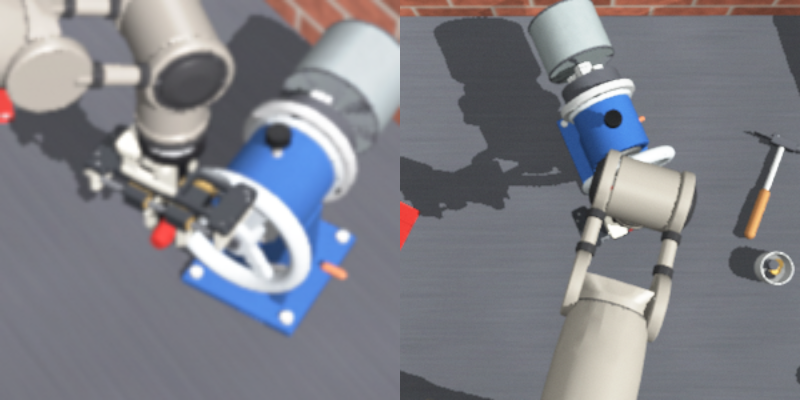

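The handle is still gripped at -34° and at rest. The hammer, tin and square have not moved.

```bash
python3 -c "
from plant import bot
print(bot.close_job())"
```

```text
the job is handed in; nothing more can be done
None
```

I turned the drum about 240°, then part of the way back. The heavy side came out straight down at a handle angle of -31° to -37°, and I handed the job in at 20 s with the drum still, the handle gripped at -34°, and the bench items untouched.

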